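# Bring the tall bottle to the inspection light

### The job

On the bottle-inspection stand, push on the arms of the carousel with a fingertip, turning it either way, until the tall bottle stands centred in front of the light panel. Then push the latch lever over to its stop by its upright knob, and back away. Grasp nothing, do not touch the bottles on the carousel (they just ride round upright in their pockets), leave the latch open until the bottle is in place, and leave the things around the stand where they are.

Things in the scene. Friction and masses are not known exactly. Their poses are not given: they have to be found in the camera images.
- carousel (a joint): turning angle of the carousel about its upright axis, rad, anticlockwise seen from above positive, 0 wherever it stood at the start; it turns freely either way for nearly a full turn and stays where it is left (friction about 0.22 N m, so 2 to 3 N at an arm's end)
- hub (a point): centre of the top of the carousel's hub post (steel, 40 mm across), on the turning axis, 148 mm above the table. The carousel: a white disc 210 mm across, top 30 mm above the table, with three pockets (each four steel pins 22 mm tall) 75 mm from the axis, a bottle in each, and three push arms out from the hub, above the bottles and midway between them (60 degrees from the bottles)
- spoke_a (a point): outer end of a push arm, 125 mm from the axis, at half its height. Each push arm is a level aluminium bar 14 mm wide and 22 mm tall, its underside 122 mm and its top 144 mm above the table, reaching radially from the hub; the space beside it is open. This arm is 60 degrees anticlockwise (from above) of the tall bottle
- spoke_b (a point): outer end of the next push arm, the same bar, opposite the tall bottle
- spoke_c (a point): outer end of the third push arm, the same bar, 60 degrees clockwise of the tall bottle
- tall (a point): centre of the tall bottle: amber with orange label and brass-coloured cap, 32 mm across and 76 mm tall, standing loose in its pocket, 75 mm from the carousel axis; its top is 106 mm above the table, 16 mm below the push arms. z is its own upright axis
- short1 (a point): centre of a short bottle, the same but 52 mm tall, in the next pocket anticlockwise
- short2 (a point): centre of the other short bottle, 52 mm tall, in the third pocket
- panel: light panel: an upright white lit plate in an aluminium frame, 100 mm wide, top 112 mm above the table, standing fixed just outside the carousel disc. This frame's origin lies on the carousel's axis at table height and its +x points level from the axis to the middle of the panel's face, which is 150 mm out; so a bottle centred in front of the panel has y = 0 and x = 75 mm in it
- latch (a joint): angle of the latch lever about its upright pivot, rad: 0 to 0.15 at the start (open), 1.2 at its stop (closed); grows anticlockwise seen from above. It stays where it is left (friction about 0.12 N m, so about 2 N at the knob)
- latch_knob (a point): the latch lever's knob: an upright black cylinder 20 mm across, from 64 to 122 mm above the table, 75 mm from the lever's pivot; this point is on its axis, 93 mm above the table. The lever is a flat steel bar 48 to 58 mm above the table. The knob stays outside the sweep of the push arms
- latch_pivot (a point): on the latch lever's pivot axis, 48 mm above the table, 150 mm from the carousel axis. Its round steel pivot post stands on the stand's base, a fixed round plate 370 mm across and 12 mm thick, centred on the carousel axis
- spare (a point): centre of a larger loose bottle on the table beside the stand, 42 mm across, 105 mm tall; leave it
- tape_mid (a point): centre of a loose cardboard tape core lying flat, 96 mm across, 45 mm tall; leave it
- jar_mid (a point): centre of a loose lidded jar, 64 mm across, 85 mm tall; leave it

How it is judged (in metres and radians):
On the way, in this order (a step that is already met when the one before it is completed fails the run):
1. the tall bottle stands still, centred in front of the light panel, with the latch still open (y of tall in the frame of panel between -0.01 and 0.01 m and x of tall in the frame of panel above 0.05 m and velocity of joint carousel between -0.05 and 0.05 rad/s and value of joint latch below 0.35 rad), for 0.2 s.
2. the latch lever is pushed over to its stop (value of joint latch above 1.1 rad), for 0.1 s.
At the end, for the whole second after the job is handed in: The tall bottle stands within 10 mm sideways of the middle of the light panel, on the panel's side, the carousel is at rest, the latch lever is within 0.1 rad of its stop, and all three bottles stand upright in their pockets (y of tall in the frame of panel between -0.01 and 0.01 m and x of tall in the frame of panel above 0.05 m and velocity of joint carousel between -0.05 and 0.05 rad/s and angle between each of tall, short1, short2's own z axis and vertical below 0.15 rad and horizontal distance between each of tall, short1, short2 and hub below 0.085 m and value of joint latch above 1.1 rad); the robot touches nothing.
It fails at once if a bottle on the carousel is touched by the robot (contact force between any of the fingers, the arm and tall_bottle above 0.5 N or contact force between any of the fingers, the arm and short1_bottle above 0.5 N or contact force between any of the fingers, the arm and short2_bottle above 0.5 N).
It fails at once if a bottle on the carousel is lifted or tipped (height (world z) of tall above 0.08 m or height (world z) of any of short1, short2 above 0.068 m or angle between any of tall, short1, short2's own z axis and vertical above 0.4 rad).
It fails at once if the latch is moved while the tall bottle is out of place (value of joint latch above 0.6 rad and (y of tall in the frame of panel above 0.015 m or y of tall in the frame of panel below -0.015 m or x of tall in the frame of panel below 0.05 m)).
It fails at once if a thing beside the stand is moved or lifted (distance of any of spare, tape_mid, jar_mid from where it was at the start of the episode above 0.02 m).
It also fails if it takes over 64 s, if anything falls off the work surface, if the arm or the gripper's body presses on something with over 40 N, if the wrist force passes 120 N, or if a joint passes its speed limit or range.

### The arm

A 6-joint arm with a two-finger parallel gripper is mounted at the origin on the work surface. World frame = base frame: x ahead of the robot, y to its left, z up, the work surface at z = 0. Lengths are in mm, angles in degrees, forces in N, time in s.
With the tool pointing down it reaches from about 350 to 850 mm from the base axis. Payload 8.1 kg.
Tool frame: the origin (TCP) lies midway between the tips of the shut fingers; the grasp point (between the pads) lies 19 mm behind it (r.grip_depth is the distance from the TCP to the grasp point, in mm); z points along the fingers, y is the direction in which the jaws open and shut (so a half turn about z gives the same grasp; the last joint's range is limited). The gripper opens to 85 mm and grips with 20 to 120 N. Pads are 22 mm wide; open, the fingers measure 114 mm over their backs; the gripper's body (76 mm by 85 mm) begins 54 mm behind the grasp point. The pads swing forward as they close: fully open they stand 13 mm farther back than shut.
Start: joints at [-70.955, 7.471, 85.268, -0, 87.261, -4.893], TCP at [243.47, -548.386, 231.292] pointing down, gripper open.
Joint ranges: [-169.43, 169.43], [-51.17, 129.36], [1.28, 143.12], [-76.62, 256.62], [0, 156.53], [-152.29, 152.29]. Speed limits (degrees/s): [136.94, 136.94, 159.86, 180, 180, 180].

### API

Orientations are given as [roll, pitch, yaw] about the fixed x, y, z axes, in that order (R = Rz(yaw) Ry(pitch) Rx(roll)).
In Python, from bench import r, imaging gives the robot as it stands.
- The arm moves only by the shell command python3 -m creep 'ROWS' [FORCE]. ROWS is text: rows parted by semicolons, each of 7 numbers parted by spaces: the shift along the tool's x, y, z in cm, then the turn, a rotation vector about the tool's x, y, z in degrees, then the finger opening in cm, from 0 to 8.54. In form: dx dy dz ax ay az gripper; .... A call has 1 to 20 rows; each row is the pose to reach, as a shift and turn from the pose measured when the call began, along the tool's axes at that moment; what a row does not reach only later rows make up. A row lasts 1/10 s, in which the tool goes at most 50 mm and 8.59 degrees, less where a joint would pass 70% of its speed; a pose out of reach is approached as far as the arm can. A call with a gripper value outside its range is refused whole. The fingers move at their own pace and stop on an object; FORCE is the grip in N (left out, the last holds). Time passes only in rows, so rows that repeat a pose let the fingers close. It gives the time, the measured TCP pose, the force and the opening at its end, in the units of the state.
- r.sense(): the state, without advancing time (a new reading comes with each control period).
- imaging.snapshot(name): name is "scene" or "top" or "wrist"; returns the picture (480x640x3 uint8, red, green, blue); there is no depth.
- imaging.camera_info(name): a dict with "camera_matrix" (3x3 intrinsics, pixels), "R" (3x3) and "t" (3): a world point X has camera coordinates R X + t. Camera axes: x right, y down, z forward; pixel columns grow to the right and rows downward; lengths in mm; the calibration is good to about 2 mm. A picture is of the moment at which its call begins: read the wrist's pose just before it. camera_info takes no time and is no camera call; for the wrist camera it gives the pose at the moment of the call.
- r.hand_in(): hands the job in, once; it reports no verdict.
The state is a dict: "time": time; "joint_pos": joint angles; "qd": joint speeds; "joint_efforts": joint torques, N m; "tool_pos": TCP position; "tcp_rot": TCP orientation; "ft_force": force on the tool from outside, world axes, zero at the start; "wrist_torque": the same for the moment, N m; "finger_gap": finger opening in mm.
Only numpy, scipy, OpenCV 4.12 (cv2) and the standard library are available. Lean on these libraries where they do the work, as an engineer would, in place of code of your own. Each camera call takes 0.05 s, during which the arm holds its last target.

## Working session

There is one attempt and no reset: what is moved stays moved. The work goes in short steps, Python scripts to look and compute and a shell command to move; the robot and the scene stay as the last step left them, time stands still between calls to the robot, and variables do not carry over. Pictures are saved under pics/ and viewed, and the job is handed in when it is done.

```bash
ls; mkdir -p pics
python3 - <<'E'
from bench import r, imaging
import cv2
print(r.sense())
for n in ["scene","top"]:
    im=imaging.snapshot(n); cv2.imwrite(f"pics/{n}0.png",im[:,:,::-1]); print(n,imaging.camera_info(n))
E
```

```text
pics
{'time': 0.0, 'joint_pos': array([-7.09552852e+01,  7.51554136e+00,  8.53308658e+01, -2.34104079e-03,
        8.72619922e+01, -4.89500666e+00]), 'qd': array([ 0.06056108, -0.03663823, -0.00200287, -0.05272238,  0.03991775,
        0.0211667 ]), 'joint_efforts': array([ 1.47933300e-03, -5.69394922e+01, -5.00550270e+01,  6.09694575e-05,
        1.50246854e-02, -5.73394473e-06]), 'tool_pos': array([ 243.26791298, -547.85190253,  230.22472082]), 'tcp_rot': array([-1.79891797e+02, -6.92009144e-03,  2.39398289e+01]), 'ft_force': array([-0.55759671,  0.13757944,  0.01127529]), 'wrist_torque': array([-0.02240191, -0.04798822, -0.02723136]), 'finger_gap': 85.41784083402553}
scene {'camera_matrix': array([[578.70538159,   0.        , 320.64932745],
       [  0.        , 578.70538159, 235.98945646],
       [  0.        ,   0.        ,   1.        ]]), 'R': array([[-0.26373896,  0.96453607,  0.01058002],
       [ 0.56956739,  0.16457363, -0.80530026],
       [-0.77848233, -0.20636302, -0.59277277]]), 't': array([ 162.90784552, -235.00543455, 1627.84713257])}
top {'camera_matrix': array([[439.72191661,   0.        , 316.53808513],
       [  0.        , 439.72191661, 236.30861537],
       [  0.        ,   0.        ,   1.        ]]), 'R': array([[-0.0202848 , -0.99952934, -0.02301342],
       [-0.99377463,  0.02267942, -0.10907626],
       [ 0.10954686,  0.02065757, -0.99376695]]), 't': array([  24.76002517,  555.07138581, 1104.54019961])}
```

View pics/scene0.png

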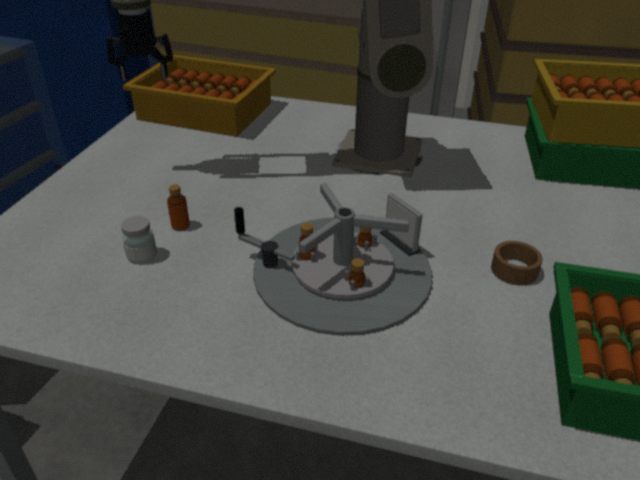

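View pics/top0.png

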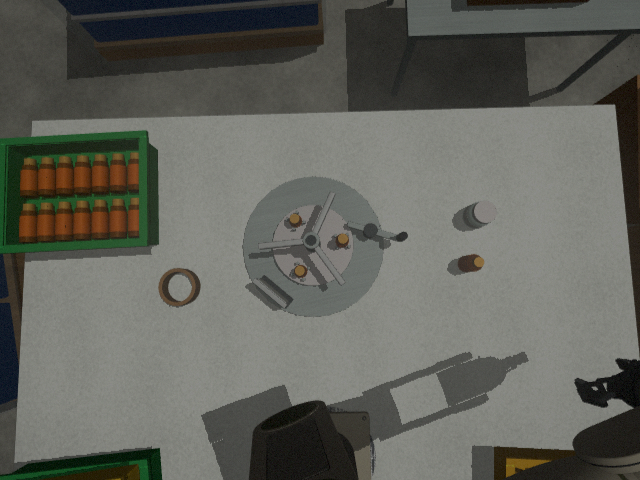

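Run:
```python
import cv2
a=cv2.imread("pics/top0.png")[165:330,230:420]; cv2.imwrite("pics/top0c.png",cv2.convertScaleAbs(cv2.resize(a,None,fx=3.6,fy=3.6,interpolation=cv2.INTER_CUBIC),alpha=1.6))
a=cv2.imread("pics/scene0.png")[170:340,225:445]; cv2.imwrite("pics/scene0c.png",cv2.convertScaleAbs(cv2.resize(a,None,fx=3.5,fy=3.5,interpolation=cv2.INTER_CUBIC),alpha=2))
```

```text
(no output)
```

View pics/top0c.png

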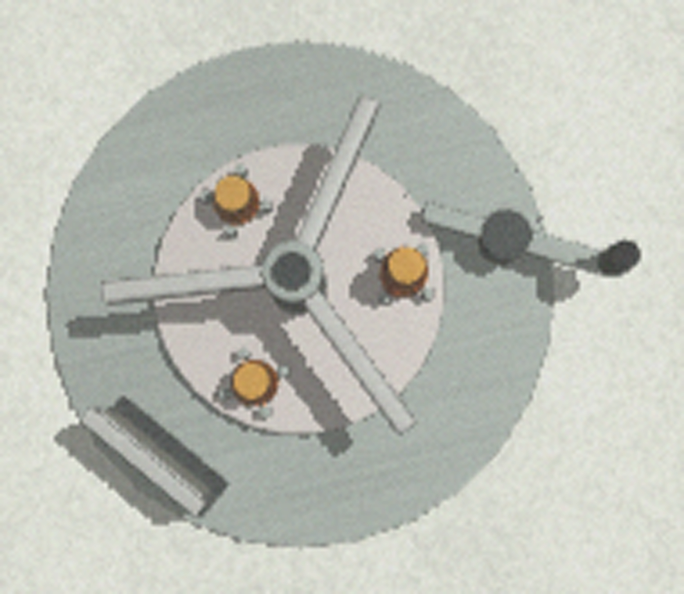

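View pics/scene0c.png

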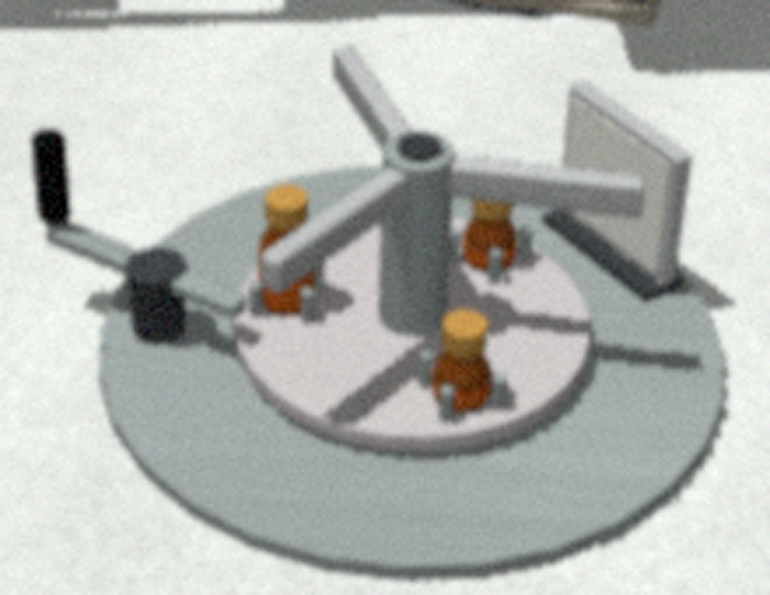

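```bash
cat > h.py <<'E'
import numpy as np, cv2
from bench import r, imaging
def ray(n,uv,z,ci=None):
    ci=ci or imaging.camera_info(n); K,R,t=ci["camera_matrix"],ci["R"],ci["t"]
    d=R.T@np.linalg.inv(K)@np.array([uv[0],uv[1],1.]); c=-R.T@t
    return c+d*(z-c[2])/d[2]
def tri(u1,u2):
    A=[]
    for n,uv in (("top",u1),("scene",u2)):
        ci=imaging.camera_info(n); P=ci["camera_matrix"]@np.c_[ci["R"],ci["t"]]
        A.append(P)
    X=cv2.triangulatePoints(A[0],A[1],np.array(u1,float).reshape(2,1),np.array(u2,float).reshape(2,1))
    return (X[:3]/X[3]).ravel()
def caps(im):
    hsv=cv2.cvtColor(im,cv2.COLOR_RGB2HSV)
    m=cv2.inRange(hsv,(14,120,70),(25,255,255))
    n,l,s,c=cv2.connectedComponentsWithStats(m)
    return [(c[i].round(1),s[i,4]) for i in range(1,n) if s[i,4]>15]
E
python3 - <<'E'
from h import *
np.set_printoptions(precision=1,suppress=True)
T=lambda x,y:(x/3.6+230-.36,y/3.6+165-.36)
S=lambda x,y:(x/3.5+225-.36,y/3.5+170-.36)
pt=cv2.imread("pics/top0.png")[:,:,::-1].copy(); ps=cv2.imread("pics/scene0.png")[:,:,::-1].copy()
print([c for c in caps(pt) if 230<c[0][0]<500 and 165<c[0][1]<330]); print([c for c in caps(ps) if 150<c[0][0]<445 and 150<c[0][1]<340])
hub=ray("top",T(292,270),148); print("hub",hub, "tri",tri(T(292,270),S(420,146)))
d=lambda p:np.degrees(np.arctan2(*(p-hub)[1::-1]))
for nm,p in dict(armUp=(370,100),armL=(105,292),armR=(408,428)).items():
    q=ray("top",T(*p),144); print(nm,q,np.linalg.norm((q-hub)[:2]),d(q))
for nm,p,sc in (("rt",(408,265),(287,195)),("ul",(236,194),(465,325)),("ll",(255,380),(490,208))):
    print(nm,"tri",tri(T(*p),S(*sc)))
    for z in (106,82):
        q=ray("top",T(*p),z); print("  ",z,q,np.linalg.norm((q-hub)[:2]),d(q))
for nm,p in dict(p1=(90,412),p2=(203,510),p3=(100,405),p4=(212,500)).items():
    q=ray("top",T(*p),112); print(nm,q,np.linalg.norm((q-hub)[:2]),d(q))
k=ray("top",T(628,250),122);print("knob",k,tri(T(628,250),S(47,135)),np.linalg.norm((k-hub)[:2]))
v=ray("top",T(505,230),70);print("pivot",v,tri(T(505,230),S(157,262)),np.linalg.norm((v-hub)[:2]), np.linalg.norm((k-v)[:2]))
E
```

```text
[(array([294.2, 218.2]), np.int32(68)), (array([342.5, 238.3]), np.int32(80)), (array([478.6, 261.6]), np.int32(78)), (array([299.4, 270.1]), np.int32(81))]
[(array([173.7, 187.6]), np.int32(44)), (array([306.2, 226.7]), np.int32(64)), (array([357.3, 262.5]), np.int32(83))]
hub [535.1  23.9 148. ] tri [534.9  23.8 150.4]
armUp [645.7 -28.9 144. ] 122.55628293330297 -25.52398621520883
armL [524. 145. 144.] 121.66322313660866 95.24708717457216
armR [432.7 -47.9 144. ] 125.04957385300574 -144.93911664967405
rt tri [540.8 -51.6 106.5]
   106 [541.  -52.2 106. ] 76.3662299672645 -85.55242906301329
   82 [543.5 -53.2  82. ] 77.5436818896327 -83.76080830745244
ul tri [595.4  65.1  79.8]
   106 [591.7  62.1 106. ] 68.24382348125975 34.00261980153825
   82 [595.3  63.7  82. ] 72.20826281785465 33.46882426668198
ll tri [467.8  53.7  68. ]
   106 [466.6  51.3 106. ] 73.81983746939783 158.21040412447627
   82 [467.4  52.7  82. ] 73.61161134241384 156.95622067359866
p1 [447.6 160.4 112. ] 162.1326767522941 122.67651718337486
p2 [382.1  86.4 112. ] 165.24958921843023 157.7677172214967
p3 [452.  153.7 112. ] 154.12184514103916 122.61346896105778
p4 [388.5  80.4 112. ] 157.12137552920993 158.91152911245516
knob [ 546.  -196.1  122. ] [ 545.4 -194.8  124. ] 220.2442542508054
pivot [ 567.6 -121.3   70. ] [ 568.3 -121.8   63.8] 148.7846374557448 77.8417590395346
```

Tall bottle is the right-hand one in the top view (343,238): triangulated top at z=106, at -85°. The panel is at about 140° and the hub at (535,24). I'll turn the carousel 135° clockwise by pushing spoke_a, which is at -25°. First I move over with the fingers shut and yaw to 0.

```bash
python3 -m creep '1 -0.6 0 0 0 2 0; 3 -1.7 0 0 0 4 0; 6 -3.4 0 0 0 6 0; 9.5 -5.4 0 0 0 8 0; 13 -7.4 0 0 0 10 0; 17 -9.7 0 0 0 12 0; 21 -12 0 0 0 14 0; 25 -14.3 0 0 0 16 0; 29 -16.6 0 0 0 18 0; 33 -18.9 0 0 0 20 0; 37 -21.1 0 0 0 22 0; 41 -23.4 0 0 0 23.9 0; 45 -25.7 0 0 0 23.9 0; 49 -28 0 0 0 23.9 0; 52.5 -30 0 0 0 23.9 0; 55.5 -31.7 0 0 0 23.9 0; 57.7 -33 0 0 0 23.9 0; 59 -33.7 0 0 0 23.9 0; 59.5 -34 0 0 0 23.9 0; 59.5 -34 0 0 0 23.9 0'
python3 - <<'E'
from h import *
cv2.imwrite("pics/w1.png",imaging.snapshot("wrist")[:,:,::-1]);cv2.imwrite("pics/t1.png",imaging.snapshot("top")[:,:,::-1])
print(r.sense()["tool_pos"],r.sense()["tcp_rot"])
E
```

```text
time: 2.1
tool_pos: [649.0, 4.2, 230.6]
tcp_rot: [-179.9, 0.1, 0.1]
ft_force: [0.7, 0.5, -0.0]
finger_gap: 0.2
[648.73973566   3.16348115 230.91478316] [-1.79930156e+02  5.74167300e-02 -1.44644692e-02]
```

View pics/w1.png

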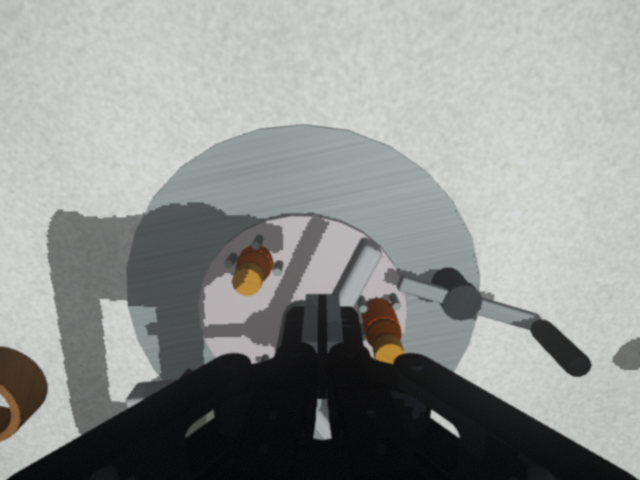

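View pics/t1.png

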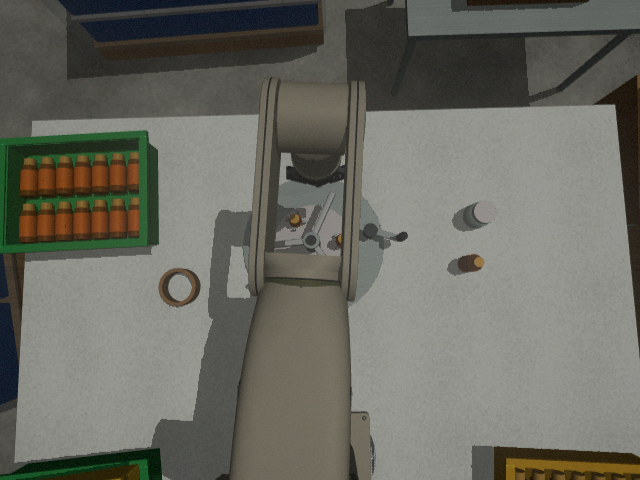

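The shut fingers are on the anticlockwise side of spoke_a (the bar at (360,275) in the wrist picture). Next I lower to z≈127, above the bottles' 106 mm.

```bash
python3 -m creep '0 0 1 0 0 0 0; 0 0 3 0 0 0 0; 0 0 5 0 0 0 0; 0 0 7 0 0 0 0; 0 0 9 0 0 0 0; 0 0 10 0 0 0 0; 0 0 10.4 0 0 0 0; 0 0 10.4 0 0 0 0; 0 0 10.4 0 0 0 0'
python3 - <<'E'
import numpy as np
# arc radius 112 about hub: finger angle phi, world pos; start finger 
hub=np.array([535,24])
for phi in list(range(-10,-160,-10)):
    p=hub+112*np.array([np.cos(np.radians(phi)),np.sin(np.radians(phi))]); d=(p-[649,4.2])/10
    print(phi,p.round(0),"row",d[0].round(1),(-d[1]).round(1))
E
```

```text
time: 3.1
tool_pos: [649.3, 3.1, 128.1]
tcp_rot: [-179.9, -0.0, -0.0]
ft_force: [0.9, -0.7, 0.6]
finger_gap: 0.0
-10 [645.   5.] row -0.4 -0.0
-20 [640. -14.] row -0.9 1.9
-30 [632. -32.] row -1.7 3.6
-40 [621. -48.] row -2.8 5.2
-50 [607. -62.] row -4.2 6.6
-60 [591. -73.] row -5.8 7.7
-70 [573. -81.] row -7.6 8.5
-80 [554. -86.] row -9.5 9.0
-90 [535. -88.] row -11.4 9.2
-100 [516. -86.] row -13.3 9.0
-110 [497. -81.] row -15.2 8.5
-120 [479. -73.] row -17.0 7.7
-130 [463. -62.] row -18.6 6.6
-140 [449. -48.] row -20.0 5.2
-150 [438. -32.] row -21.1 3.6
```

```bash
python3 -m creep '-0.4 0.3 0 0 0 0 0; -0.7 1 0 0 0 0 0; -0.9 1.9 0 0 0 0 0; -1.3 2.8 0 0 0 0 0; -1.7 3.6 0 0 0 0 0; -2.2 4.4 0 0 0 0 0; -2.8 5.2 0 0 0 0 0; -3.5 5.9 0 0 0 0 0; -4.2 6.6 0 0 0 0 0; -5 7.2 0 0 0 0 0; -5.8 7.7 0 0 0 0 0; -6.7 8.1 0 0 0 0 0; -7.6 8.5 0 0 0 0 0; -8.5 8.8 0 0 0 0 0; -9.5 9 0 0 0 0 0; -10.4 9.1 0 0 0 0 0; -11.4 9.2 0 0 0 0 0; -12.3 9.1 0 0 0 0 0; -13.3 9 0 0 0 0 0; -13.3 9 0 0 0 0 0'
python3 - <<'E'
from h import *
for n in("wrist","top","scene"): cv2.imwrite(f"pics/{n}2.png",imaging.snapshot(n)[:,:,::-1])
a=cv2.imread("pics/top2.png")[165:330,230:420]; b=cv2.imread("pics/scene2.png")[170:340,225:445]
f=lambda a:cv2.convertScaleAbs(cv2.resize(a,(390,340),interpolation=cv2.INTER_CUBIC),alpha=1.7)
cv2.imwrite("pics/c2.png",np.hstack([f(a),f(b)]))
E
```

```text
time: 5.1
tool_pos: [514.7, -86.8, 127.7]
tcp_rot: [-179.9, 0.0, -0.0]
ft_force: [-0.0, 0.1, -0.5]
finger_gap: 0.2
```

View pics/c2.png

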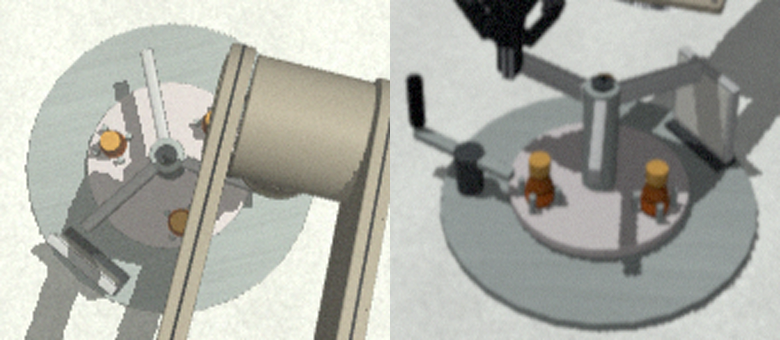

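View pics/wrist2.png

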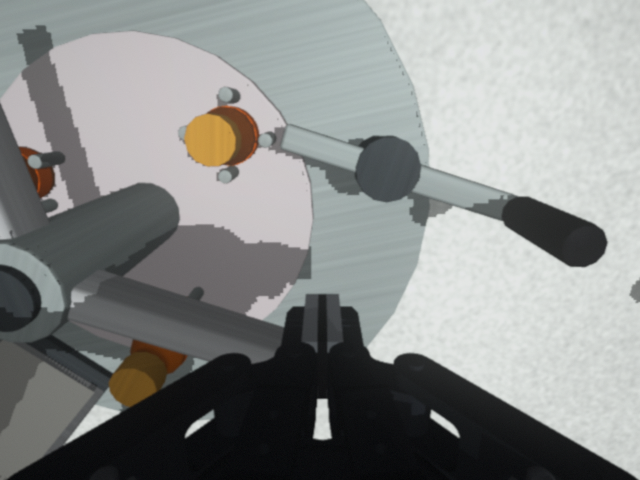

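```bash
python3 -m creep '-0.9 -0.3 0 0 0 0 0; -1.8 -0.6 0 0 0 0 0; -2.7 -0.9 0 0 0 0 0; -3.6 -1.4 0 0 0 0 0; -4.4 -1.9 0 0 0 0 0; -5.2 -2.5 0 0 0 0 0; -5.6 -2.8 0 0 0 0 0; -5.9 -3.2 0 0 0 0 0; -6.2 -3.5 0 0 0 0 0; -6.5 -3.9 0 0 0 0 0; -6.5 -3.9 0 0 0 0 0; -6.5 -3.9 0 0 0 0 0'
python3 - <<'E'
from h import *
for n in("wrist","top","scene"): cv2.imwrite(f"pics/{n}3.png",imaging.snapshot(n)[:,:,::-1])
a=cv2.imread("pics/top3.png")[165:330,230:420]; b=cv2.imread("pics/scene3.png")[170:340,225:445]
f=lambda a:cv2.convertScaleAbs(cv2.resize(a,(390,340),interpolation=cv2.INTER_CUBIC),alpha=1.7)
cv2.imwrite("pics/c3.png",np.hstack([f(a),f(b)]))
E
```

```text
time: 6.45
tool_pos: [450.7, -47.7, 127.7]
tcp_rot: [-179.9, 0.0, -0.0]
ft_force: [-0.7, 0.6, -0.3]
finger_gap: -0.0
```

View pics/c3.png

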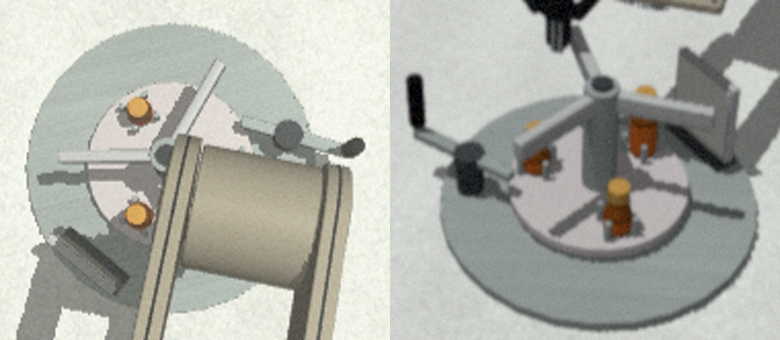

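View pics/wrist3.png

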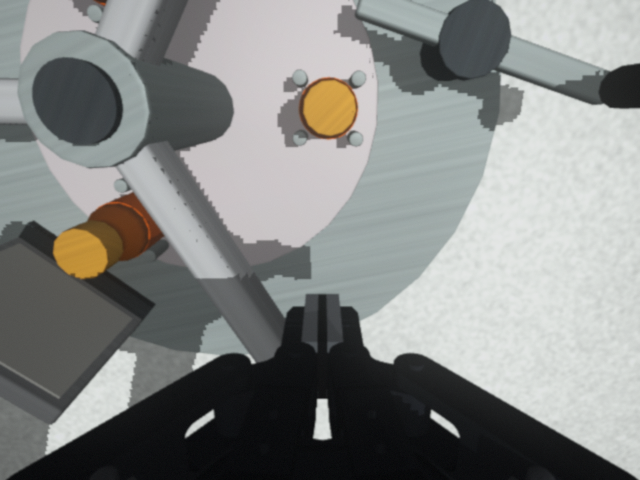

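```bash
cat > m.py <<'E'
from h import *
import sys
np.set_printoptions(precision=1,suppress=True)
hub=np.array([535,24])
pt=imaging.snapshot("top"); ps=imaging.snapshot("scene"); w=imaging.snapshot("wrist"); ci=imaging.camera_info("wrist")
def show(n,im,z,lo,hi,c=None):
    for uv,a in caps(im):
        q=ray(n,uv,z,c); rr=np.linalg.norm(q[:2]-hub)
        if lo<rr<hi: print(n,z,uv,a,q[:2],"r%.1f ang%.1f"%(rr,np.degrees(np.arctan2(q[1]-24,q[0]-535))))
for z in(106,82):
  show("top",pt,z,55,95); show("wrist",w,z,55,95,ci); show("scene",ps,z-4,55,95)
cv2.imwrite("pics/wl.png",w[:,:,::-1]);cv2.imwrite("pics/tl.png",pt[:,:,::-1])
E
python3 m.py
python3 - <<'E'
from h import *
hub=np.array([535,24])
for nm,uv in (("armL",(60,157)),("armU",(219,65))):
    q=ray("top",(uv[0]*190/390+229.7,uv[1]*165/340+164.7),144); print(nm,q,np.degrees(np.arctan2(q[1]-24,q[0]-535)))
E
```

```text
top 106 [296.7 216.7] 74 [596.1  58.3] r70.1 ang29.3
top 106 [296.  268.5] 89 [470.8  61.9] r74.5 ang149.4
wrist 106 [328.2 108.1] 2429 [532.8 -49.9] r74.0 ang-91.7
wrist 106 [ 87.1 249.8] 3044 [472.3  58.4] r71.5 ang151.3
scene 102 [369.5 214.9] 21 [462.7  61.1] r81.2 ang152.8
top 82 [296.7 216.7] 74 [599.8  59.9] r74.1 ang29.0
top 82 [296.  268.5] 89 [471.7  63.6] r74.6 ang148.0
wrist 82 [328.2 108.1] 2429 [533.  -50.3] r74.3 ang-91.5
wrist 82 [ 87.1 249.8] 3044 [463.7  73.9] r87.0 ang145.0
scene 78 [353.3 263.6] 91 [598.4  58.4] r72.2 ang28.5
armL [535.31643415 144.68613393 144.        ] 89.84977313480356
armU [636.34366006 -38.00257483 144.        ] -31.45851022531412
```

```bash
python3 -m creep '-0.2 -0.2 0 0 0 0 0; -0.3 -0.4 0 0 0 0 0; -0.5 -0.6 0 0 0 0 0; -0.7 -0.8 0 0 0 0 0; -0.9 -1 0 0 0 0 0; -1 -1.1 0 0 0 0 0; -1 -1.2 0 0 0 0 0; -1 -1.2 0 0 0 0 0; -1 -1.2 0 0 0 0 0'
python3 m.py
python3 - <<'E'
import cv2
a=cv2.imread("pics/tl.png")[165:330,230:420]; cv2.imwrite("pics/c4.png",cv2.convertScaleAbs(cv2.resize(a,None,fx=3.6,fy=3.6,interpolation=cv2.INTER_CUBIC),alpha=1.8))
E
```

```text
time: 7.65
tool_pos: [440.8, -35.9, 127.7]
tcp_rot: [-179.9, 0.0, -0.0]
ft_force: [1.0, -1.2, 1.2]
finger_gap: -0.0
top 106 [300.3 214.9] 70 [600.3  49.5] r70.1 ang21.4
top 106 [342.9 243.8] 30 [527.6 -51.7] r76.1 ang-95.6
top 106 [292.7 266.2] 91 [476.5  69.8] r74.3 ang142.0
wrist 106 [351.7 107.5] 2343 [522.8 -47.3] r72.4 ang-99.7
wrist 106 [ 89.  217.6] 3238 [477.2  66.7] r71.8 ang143.6
scene 102 [372.9 217.4] 31 [469.8  69.6] r79.6 ang145.1
top 82 [300.3 214.9] 70 [604.1  50.9] r74.2 ang21.3
top 82 [342.9 243.8] 30 [529.8 -52.6] r76.8 ang-93.9
top 82 [292.7 266.2] 91 [477.5  71.6] r74.6 ang140.4
wrist 82 [351.7 107.5] 2343 [523.1 -49.1] r74.0 ang-99.2
wrist 82 [ 89.  217.6] 3238 [470.8  81.7] r86.3 ang138.1
scene 78 [348.4 263.9] 90 [601.9  49.7] r71.7 ang21.0
```

View pics/c4.png

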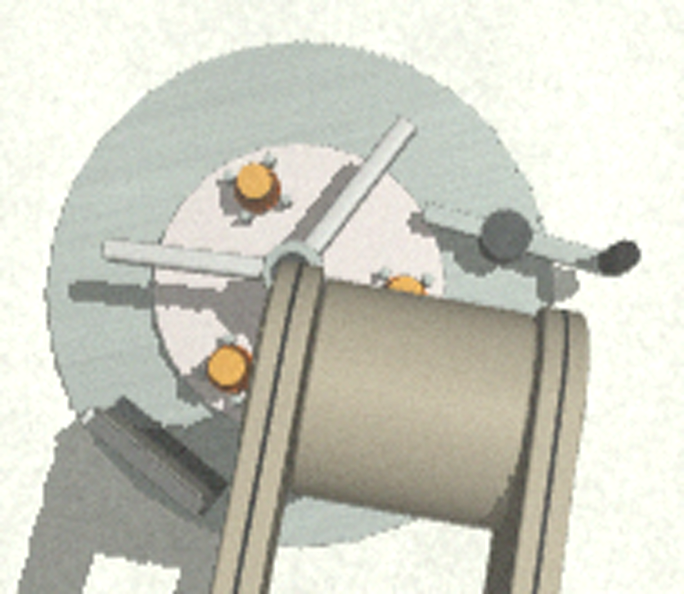

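View pics/wl.png

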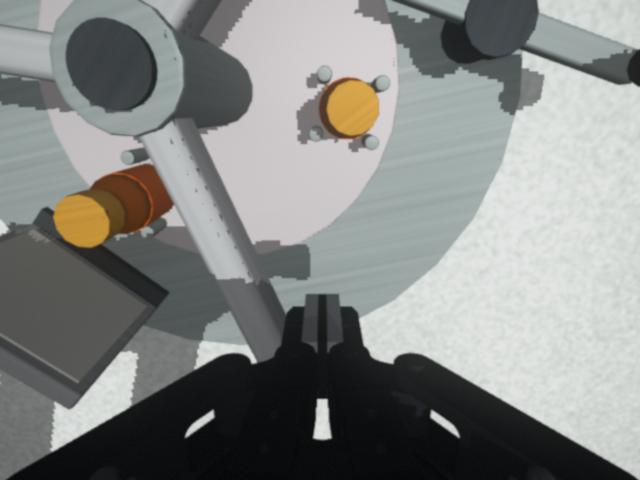

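```bash
python3 -m creep '-0.1 -0.1 0 0 0 0 0; -0.1 -0.2 0 0 0 0 0; -0.2 -0.3 0 0 0 0 0; -0.2 -0.3 0 0 0 0 0; -0.2 -0.3 0 0 0 0 0'; python3 m.py | head -6
python3 -m creep '0.2 0.4 0 0 0 0 0; 0.5 0.8 0 0 0 0 0; 1 1.6 0 0 0 0 0; 1 2.6 0 0 0 0 0; 1 3.5 -0.5 0 0 0 0; 1 4.5 -1.5 0 0 0 0; 1 6 -3 0 0 0 0; 1 8 -5 0 0 0 0; 1 11 -5 0 0 0 0; 1 14 -5 0 0 0 0;  1 17 -5 0 0 0 0; 1 20 -5 0 0 0 0; 1 22 -5 0 0 0 0; 1 22 -5 0 0 0 0'
python3 m.py
python3 - <<'E'
import cv2
a=cv2.imread("pics/tl.png")[165:330,230:420]; cv2.imwrite("pics/c5.png",cv2.convertScaleAbs(cv2.resize(a,None,fx=3.6,fy=3.6,interpolation=cv2.INTER_CUBIC),alpha=1.8))
E
```

```text
time: 8.3
tool_pos: [438.9, -32.8, 127.7]
tcp_rot: [-179.9, 0.0, -0.0]
ft_force: [1.4, -0.6, -0.1]
finger_gap: -0.3
top 106 [301.2 214.7] 70 [600.7  47.3] r69.7 ang19.6
top 106 [342.2 245. ] 38 [524.8 -50. ] r74.7 ang-97.9
top 106 [291.8 265.7] 85 [477.7  71.9] r74.7 ang140.1
wrist 106 [357.4 108.3] 2348 [520.5 -46.5] r72.0 ang-101.6
wrist 106 [ 90.2 209.9] 3253 [478.6  68.6] r71.9 ang141.7
scene 102 [374.1 218.1] 31 [471.6  72.4] r79.8 ang142.6
time: 9.85
tool_pos: [448.3, -256.0, 178.3]
tcp_rot: [180.0, -0.0, -0.2]
ft_force: [-0.1, 0.8, 0.2]
finger_gap: -0.0
top 106 [301.3 214.6] 68 [600.9  47.1] r69.9 ang19.3
top 106 [342.1 247.5] 78 [518.8 -49.6] r75.3 ang-102.4
top 106 [291.8 265.6] 85 [478.   71.9] r74.5 ang140.0
scene 102 [374.  217.7] 37 [470.2  72. ] r80.6 ang143.5
top 82 [301.3 214.6] 68 [604.8  48.4] r74.0 ang19.3
top 82 [342.1 247.5] 78 [520.8 -50.4] r75.8 ang-100.8
top 82 [291.8 265.6] 85 [479.   73.8] r74.9 ang138.3
wrist 82 [  7.2 123.7] 426 [522.5 -66.2] r91.1 ang-97.9
scene 78 [347.2 264. ] 91 [602.8  47.5] r71.8 ang19.1
```

View pics/c5.png

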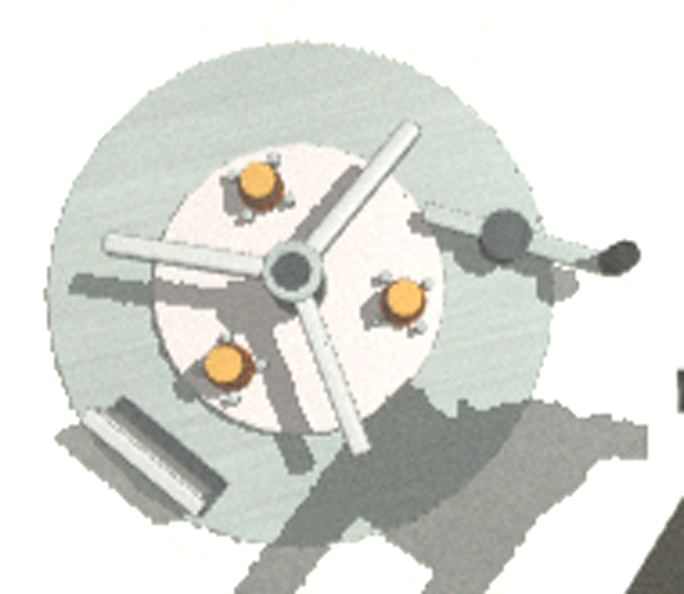

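View pics/tl.png

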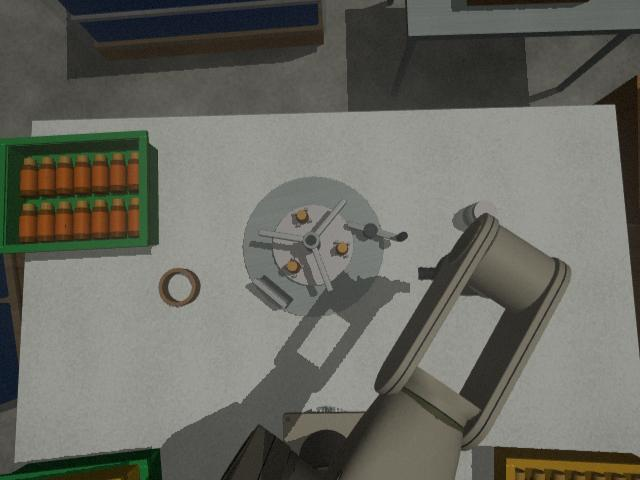

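Run:
```python
from h import *
np.set_printoptions(precision=1,suppress=True)
T=lambda p:(p[0]/3.6+230-.36,p[1]/3.6+165-.36)
hub=np.array([535,24.]); A=lambda q:np.degrees(np.arctan2(q[1]-hub[1],q[0]-hub[0]))
for p in ((415,130),(105,243),(358,450)): print("arm",A(ray("top",T(p),144)))
im=cv2.imread("pics/c5.png"); g=cv2.cvtColor(im,cv2.COLOR_BGR2GRAY)
roi=np.zeros_like(g); cv2.fillPoly(roi,[np.array([[75,412],[95,400],[222,500],[205,522]])],255)
for th in (185,200,215):
    m=cv2.morphologyEx(((g>th)&(roi>0)).astype(np.uint8),cv2.MORPH_OPEN,np.ones((5,5)))
    n,l,s,c=cv2.connectedComponentsWithStats(m); i=1+np.argmax(s[1:,4])
    pts=np.argwhere(l==i)[:,::-1].astype(np.float32); R=cv2.minAreaRect(pts)
    b=[ray("top",T(p),112)[:2] for p in cv2.boxPoints(R)]; c=np.mean(b,0)
    e=max((b[1]-b[0],b[2]-b[1]),key=np.linalg.norm)
    print(th,R,c,"ang",A(c),"dist",np.linalg.norm(c-hub),"len",np.linalg.norm(e),"normal",np.degrees(np.arctan2(e[0],-e[1]))%180)
print("spare",ray("top",(478.6,261.6),105),"jar",ray("top",(483,212),85))
```

```text
arm -42.17431743039545
arm 80.22078858429596
arm -160.98830645560827
185 ((142.08447265625, 456.2637939453125), (155.8482208251953, 19.789321899414062), 40.23635482788086) [418.  126.3] ang 138.83663519204737 dist 155.39919539103875 len 103.01030384089881 normal 139.15257992625405
200 ((142.891357421875, 457.94659423828125), (151.85511779785156, 18.262548446655273), 40.23635482788086) [416.9 125.8] ang 139.25383369803887 dist 155.89465524067145 len 100.34546292828787 normal 139.1573369220139
215 ((143.01483154296875, 459.39031982421875), (148.27273559570312, 16.197433471679688), 40.17923355102539) [415.9 125.7] ang 139.50333610548302 dist 156.56416853824956 len 97.9592818008726 normal 139.22020490995163
spare [ 478.  -372.6  105. ] jar [ 600.1 -397.5   85. ]
```

Carousel measured at 139–140° and the panel at about 139.2°, so the tall bottle is within ~1–2 mm of centre. Now the latch: I work out the finger's path behind the knob.

```bash
python3 - <<'E'
from h import *
np.set_printoptions(precision=1,suppress=True)
s=r.sense(); print(s["tool_pos"],s["tcp_rot"])
P=np.array([568,-121.5])
S=np.array([514,-187])
for th in range(-106,-34,6):
    a=np.radians(th);u=np.array([np.cos(a),np.sin(a)]);t=np.array([-u[1],u[0]])
    F=P+75*u-24*t; d=(F-S)/10
    print(th,F,"row",d[0].round(1),(-d[1]).round(1))
E
python3 -m creep '1 -1 0 0 0 0 0; 3 -3 0 0 0 0 0; 5 -5.5 0 0 0 0 0; 6.6 -6.9 0 0 0 0 0; 6.6 -6.9 0 0 0 0 0; 6.6 -6.9 2 0 0 0 0; 6.6 -6.9 4.5 0 0 0 0; 6.6 -6.9 7 0 0 0 0; 6.6 -6.9 8.5 0 0 0 0; 6.6 -6.9 8.8 0 0 0 0; 6.6 -6.9 8.8 0 0 0 0'
python3 - <<'E'
from h import *
for n in("wrist","scene"): cv2.imwrite(f"pics/{n}6.png",imaging.snapshot(n)[:,:,::-1])
a=cv2.imread("pics/wrist6.png"); b=cv2.imread("pics/scene6.png")[150:340,190:440]
f=lambda a:cv2.convertScaleAbs(cv2.resize(a,(390,300),interpolation=cv2.INTER_CUBIC),alpha=1.5)
cv2.imwrite("pics/c6.png",np.hstack([f(a),f(b)]))
E
```

```text
[ 448.6 -252.8  177.8] [-179.9    0.    -0.1]
-106 [ 524.3 -187. ] row 1.0 -0.0
-100 [ 531.3 -191.2] row 1.7 0.4
-94 [ 538.8 -194.6] row 2.5 0.8
-88 [ 546.6 -197.3] row 3.3 1.0
-82 [ 554.7 -199.1] row 4.1 1.2
-76 [ 562.9 -200.1] row 4.9 1.3
-70 [ 571.1 -200.2] row 5.7 1.3
-64 [ 579.3 -199.4] row 6.5 1.2
-58 [ 587.4 -197.8] row 7.3 1.1
-52 [ 595.3 -195.4] row 8.1 0.8
-46 [ 602.8 -192.1] row 8.9 0.5
-40 [ 610.  -188.1] row 9.6 0.1
time: 11.1
tool_pos: [514.5, -183.5, 89.9]
tcp_rot: [-179.9, 0.1, -0.1]
ft_force: [0.3, -0.3, 0.9]
finger_gap: 0.2
```

View pics/c6.png

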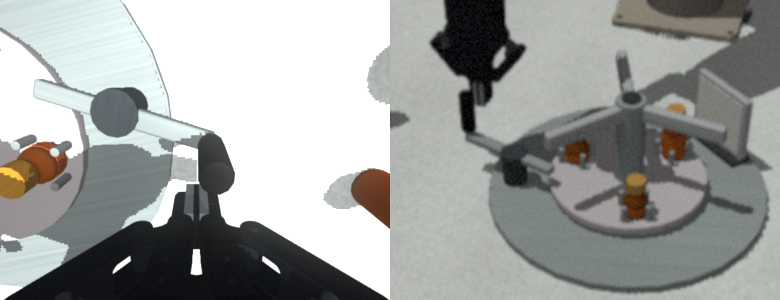

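```bash
python3 -m creep '0 0.5 0 0 0 0 0; 0 0.9 0 0 0 0 0; 0.5 0.9 0 0 0 0 0; 1 0.9 0 0 0 0 0; 1.6 1 0 0 0 0 0; 2 1.1 0 0 0 0 0; 2.4 1.2 0 0 0 0 0; 2.8 1.3 0 0 0 0 0; 3.2 1.4 0 0 0 0 0; 3.6 1.5 0 0 0 0 0; 4 1.6 0 0 0 0 0; 4.8 1.7 0 0 0 0 0; 5.6 1.7 0 0 0 0 0; 6.4 1.6 0 0 0 0 0; 6.4 1.6 0 0 0 0 0'
python3 - <<'E'
from h import *
for n in("wrist","scene"): cv2.imwrite(f"pics/{n}7.png",imaging.snapshot(n)[:,:,::-1])
a=cv2.imread("pics/wrist7.png"); b=cv2.imread("pics/scene7.png")[150:340,190:440]
f=lambda a:cv2.convertScaleAbs(cv2.resize(a,(390,300),interpolation=cv2.INTER_CUBIC),alpha=1.5)
cv2.imwrite("pics/c7.png",np.hstack([f(a),f(b)]))
E
```

```text
time: 12.7
tool_pos: [580.9, -200.3, 91.6]
tcp_rot: [-180.0, -0.2, -0.0]
ft_force: [-0.6, -0.3, 0.5]
finger_gap: -0.2
```

View pics/c7.png

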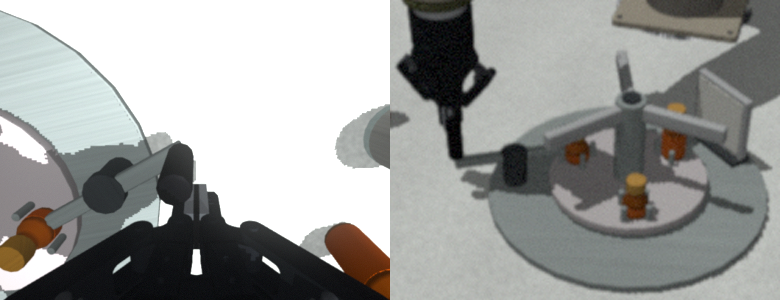

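```bash
python3 -m creep '0.4 -0.2 0 0 0 0 0; 0.8 -0.4 0 0 0 0 0; 1.2 -0.6 0 0 0 0 0; 1.6 -0.9 0 0 0 0 0; 2 -1.1 0 0 0 0 0; 2.3 -1.3 0 0 0 0 0; 2.3 -1.3 0 0 0 0 0; 2.3 -1.3 0 0 0 0 0'
cat > k.py <<'E'
from h import *
for n in("wrist","scene","top"): cv2.imwrite(f"pics/{n}8.png",imaging.snapshot(n)[:,:,::-1])
a=cv2.imread("pics/wrist8.png"); b=cv2.imread("pics/scene8.png")[150:340,190:440]
f=lambda a:cv2.convertScaleAbs(cv2.resize(a,(390,300),interpolation=cv2.INTER_CUBIC),alpha=1.5)
cv2.imwrite("pics/c8.png",np.hstack([f(a),f(b)]))
E
python3 k.py
```

```text
time: 13.6
tool_pos: [601.5, -188.0, 91.4]
tcp_rot: [180.0, 0.1, -0.1]
ft_force: [-11.9, -4.3, 4.1]
finger_gap: -0.0
```

View pics/c8.png

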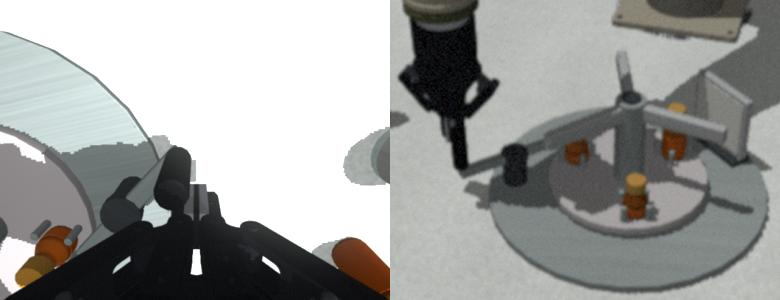

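```bash
python3 -m creep '0.3 -0.2 0 0 0 0 0; 0.5 -0.4 0 0 0 0 0; 0.6 -0.5 0 0 0 0 0; 0.6 -0.5 0 0 0 0 0'; python3 k.py
python3 - <<'E'
import cv2
a=cv2.imread("pics/wrist8.png")[200:400,120:400]; cv2.imwrite("pics/w8c.png",cv2.convertScaleAbs(cv2.resize(a,None,fx=2.8,fy=2.8,interpolation=2),alpha=2.5,beta=10))
E
```

```text
time: 14.15
tool_pos: [601.9, -187.6, 91.2]
tcp_rot: [179.7, 0.8, -0.2]
ft_force: [-33.6, -18.4, 16.5]
finger_gap: -0.6
```

View pics/w8c.png

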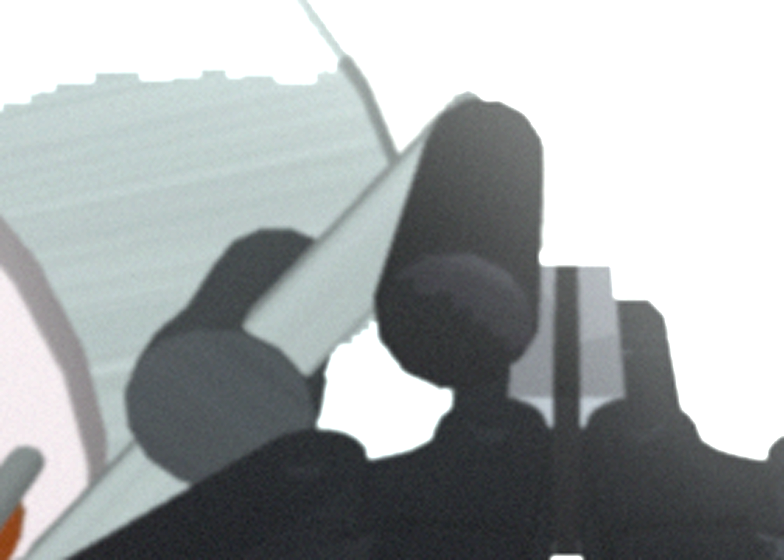

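The TCP stayed put while the force rose from 12 to 38 N, so the lever is at its stop. Now I back away.

```bash
python3 -m creep '-0.5 0.5 0 0 0 0 0; -1 1.2 0 0 0 0 0; -1.5 2 0 0 0 0 0; -2 3.5 0 0 0 0 0; -2.5 5 -1 0 0 0 0; -3 6 -3 0 0 0 0; -3.5 7 -6 0 0 0 0; -4 7 -10 0 0 0 0; -7 7 -13 0 0 0 0; -11 7 -14 0 0 0 0; -15 8 -14 0 0 0 0; -18 9 -14 0 0 0 0; -20 10 -14 0 0 0 0; -20 10 -14 0 0 0 0; -20 10 -14 0 0 0 0'
python3 m.py
python3 - <<'E'
import cv2
a=cv2.imread("pics/tl.png")[165:330,230:420]; cv2.imwrite("pics/c9.png",cv2.convertScaleAbs(cv2.resize(a,None,fx=3.6,fy=3.6,interpolation=cv2.INTER_CUBIC),alpha=1.8))
E
```

```text
time: 15.8
tool_pos: [403.4, -286.9, 235.5]
tcp_rot: [179.6, 0.6, -0.3]
ft_force: [-0.4, -0.5, 0.1]
finger_gap: -0.3
top 106 [301.3 214.6] 70 [600.9  47.1] r69.9 ang19.3
top 106 [342.  247.4] 76 [519.  -49.3] r75.0 ang-102.3
top 106 [291.9 265.5] 84 [478.2  71.7] r74.1 ang140.0
scene 102 [373.7 217.9] 36 [471.1  71.5] r79.6 ang143.4
top 82 [301.3 214.6] 70 [604.8  48.4] r74.0 ang19.3
top 82 [342.  247.4] 76 [521.  -50.2] r75.5 ang-100.7
top 82 [291.9 265.5] 84 [479.3  73.5] r74.6 ang138.4
scene 78 [347.3 263.9] 91 [602.5  47.6] r71.5 ang19.3
```

View pics/c9.png

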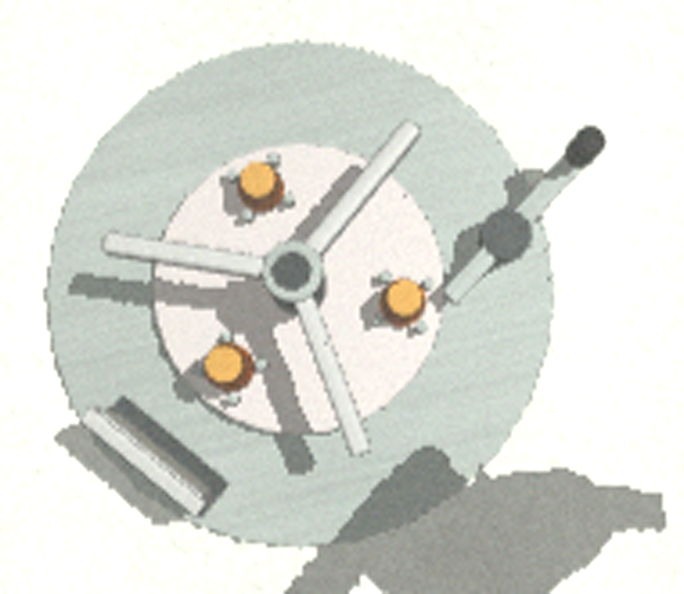

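View pics/tl.png

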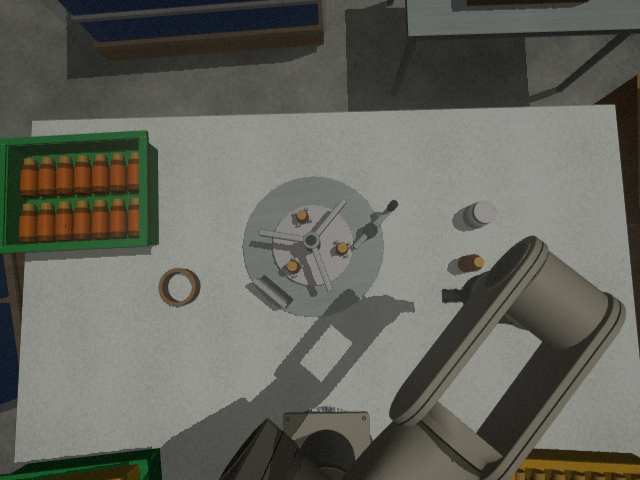

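```bash
python3 -c "
from bench import r
s=r.sense();print(s['time'],s['qd'].round(2),s['ft_force'].round(1));print(r.hand_in())"
```

```text
15.95 [ 0.53  0.32  0.24 -0.05 -0.07 -0.09] [-0.6  0.2 -0.8]
the job is handed in; nothing more can be done
None
```

I turned the carousel about 135° clockwise with the shut fingertips on spoke_a until the tall bottle stood in front of the panel. I then pushed the latch lever to its stop by its knob, backed away and handed the job in at 16 s; the hand-in reports no verdict.

Last checks:
- **Tall bottle:** at 139–140° about the hub in the top view, against about 139.2° for the panel. That is roughly 1–2 mm off centre, inside the 10 mm limit. The reading did not change between the latch push and the hand-in.
- **Disagreement between views:** the scene camera read about 143.4°, on a partly hidden cap and with a radius of 80 mm instead of 75 mm. I trusted the top view and the arm angles, which averaged 139.0°. Even at 143.4° the bottle would be about 5.5 mm off, still within tolerance.
- **Latch:** turned about 67° (1.17 rad) by eye from the pictures. At the end of the push the tool stood still while the wrist force rose to about 38 N sideways (42 N in all, through the fingertips), so the lever was at its stop.
- **Bottles and loose things:** the bottles showed upright in their pockets, and the spare, jar and tape core stood where they had been. The robot was clear of everything, with wrist force near zero.

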